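Hold the glue clamp at four clicks

ROBOT

A 7-joint arm with a two-finger parallel gripper is mounted at the origin on the work surface. World frame = base frame: x ahead of the robot, y to its left, z up, the work surface at z = 0. Lengths are in m, angles in rad, forces in N, time in s.
With the tool pointing down it reaches from about 0.4 to 0.9 m from the base axis. Payload 5.5 kg.
Tool frame: the origin (TCP) lies at the very end of the fingers, on their centre line; the grasp point (between the pads) lies 19 mm behind it; z points along the fingers, y is the direction in which the jaws open and shut (so a half turn about z gives the same grasp; the last joint's range is limited). The gripper opens to 85 mm and grips with 20 to 120 N. Pads are 22 mm wide; open, the fingers measure 114 mm over their backs; the gripper's body (76 mm by 85 mm) begins 54 mm behind the grasp point. The pads swing forward as they close: fully open they stand 13 mm farther back than shut.
Start: joints at [1.366, 0.501, -0.427, 1.55, 0.221, 1.138, -0.21], TCP at [0.293, -0.58, 0.231] pointing down, gripper open.
Joint ranges: [-2.88, 2.88], [-0.31, 2.03], [-1.54, 1.56], [0.2, 2.42], [-1.41, 4.55], [0.19, 2.02], [-2.57, 2.57]. Speed limits (rad/s): [2.57, 2.57, 3.14, 3.14, 3.14, 3.14, 3.14].

INTERFACE

Orientations are given as a unit quaternion [w, x, y, z].
In Python, from rig import bot, eyes gives the robot as it stands. The module is installed in compiled form; this text tells all that it offers.
- The arm moves only by the tool servo_tool, never from a script. Its argument "steps" is one flat list of numbers, 7 for each row, row after row: the opening, from 0 (shut) to 1 (fully open), then the shift along the world's x, y, z in mm, then the turn, a rotation vector about the world's x, y, z in degrees. In form: [fingers, tx, ty, tz, rx, ry, rz, fingers, tx, ty, tz, rx, ry, rz, ...]. A call has 1 to 20 rows; each row is the pose to reach, as a shift and turn from the pose commanded when the call began; what a row does not reach only later rows make up. A row lasts 1/12 s, in which the tool goes at most 41.7 mm and 7.16 degrees, less where a joint would pass 70% of its speed; a pose out of reach is approached as far as the arm can. A call with a gripper value outside its range is refused whole. The fingers move at their own pace and stop on an object; "newtons" is the grip in N (left out, the last holds). Time passes only in rows, so rows that repeat a pose let the fingers close. It gives the time, the measured TCP pose, the force and the opening at its end, in the units of the state.
- bot.read_state(): the state, without advancing time (a new reading comes with each control period).
- eyes.camera(name): name is "scene" or "side" or "wrist"; returns a dict with "frame" (384x512x3 uint8, red, green, blue), "mtx" (3x3 intrinsics, pixels), "dist_coeffs" ([k1, k2, p1, p2, k3] as OpenCV has them; the pictures are not rectified), "R" (3x3) and "t" (3): a world point X has camera coordinates R X + t. Camera axes: x right, y down, z forward; pixel columns grow to the right and rows downward; lengths in m; the calibration is good to about 2 mm. A picture is of the moment at which its call begins. There is no depth.
- bot.finish_job(): hands the job in, once; it reports no verdict.
The state is a dict: "time": time; "joint_positions": joint angles; "joint_vel": joint speeds; "joint_torque": joint torques, N m; "eef_pos": TCP position; "orientation": TCP orientation; "ft_force": force on the tool from outside, world axes, zero at the start; "torque": the same for the moment, N m; "opening": opening from 0.0 (shut) to 1.0 (fully open).
Only numpy, scipy, OpenCV 4.12 (cv2) and the standard library are available. Lean on these libraries where they do the work, as an engineer would, in place of code of your own. Each camera call takes 0.05 s, during which the arm holds its last target.

TASK

A shell has just been glued onto a wooden plaque in the spring clamp on the shop counter. Swing the clamp's lever by its upright black grip, away from its rest, exactly four clicks and no further (feel each click as the plunger drops over a rib), and keep holding the lever there, seated in that fourth notch: it springs back if let go, so finish while still holding it. Leave the tumbler, the bangle and the glue jar where they stand.

Things in the scene. Friction and masses are not known exactly. Their poses are not given: they have to be found in the camera images.
- clamp: Glue clamp fixed to the counter: plywood base 290 x 230 x 18 mm; plaque, shell and fence on its +x half, up to 93 mm high. Origin on the counter surface, exactly under the lever's vertical pivot; z up; yaw differs each time. The lever reaches towards its -x side; at rest it lies 0.76 rad back from -x, on the +y side.
- lever (a joint): Angle of the steel lever about its upright pivot, rad: 0 at rest, growing anticlockwise seen from above (the grip goes from the clamp's +y side towards -y), stop at 1.15. A spring pushes it back, 7 to 8 N at the grip; let go, it runs back to 0. As the plunger meets a rib the push needed jumps up 2 to 4 N, eases over the crest, and is lowest (1 to 2 N under the spring's) in the notch: one click.
- grip (a point): Point on the axis of the lever's upright black round grip: 22 mm in diameter, 150 mm from the pivot axis, upright, from 64 mm (where it leaves the 24 mm wide flat arm, whose top is at 59 mm) to 122 mm above the counter; this point is 97 mm above the counter. Clear on all sides above the arm.
- plunger (a point): Tip of the sprung plunger under the lever arm, 100 mm from the pivot axis, 24 mm above the counter (fixed in the lever: does not show the plunger's 3 mm lift). From rest it runs free for 0.05 to 0.23 rad of lever travel, different each time, then meets the first rib, 0.07 rad before its crest; 0.08 rad past a crest it is in the middle of the notch, where it meets the next rib.
- quadrant: Aluminium toothed quadrant on the clamp's base under the lever, with six radial steel ribs 26 mm long, 100 mm from the pivot, 0.157 rad (9 degrees) apart. Origin on the pivot axis, 18 mm above the counter; z up. Its -x axis runs through the middle of the fourth notch (between fourth and fifth rib); set up to 0.09 rad either way from the clamp's yaw.
- tumbler_mid (a point): Bystander: clear glass tumbler, 52 mm wide, 65 mm high; point at its centre. About 0.2 m from the pivot, to the clamp's +y side.
- bangle_mid (a point): Bystander: dark wooden bangle lying flat, 72 mm outside, 18 mm high; point at its centre. About 0.2 m from the pivot, to the clamp's -y side.
- glue_jar_mid (a point): Bystander: clear jar with a white lid, 56 mm wide, 70 mm high; point at its centre. About 0.2 m from the pivot, to the clamp's -y side, nearer the robot than the bangle.

How it is judged:
By the outcome, as a careful person would: the job done as asked, in the order asked, and still so for the second after the job is handed in, while the arm keeps its last pose, push and grip.
It also fails if it takes over 64 s, if anything falls off the work surface, if the arm or the gripper's body presses on something with over 40 N, if the wrist force passes 120 N, or if a joint passes its speed limit or range.

## Working session

There is one attempt and no reset: what is moved stays moved. The work goes in short steps, Python scripts to look and compute and a tool call to move; the robot and the scene stay as the last step left them, time stands still between calls to the robot, and variables do not carry over. Pictures are saved under pics/ and viewed, and the job is handed in when it is done.

Besides the shell and the picture viewer there is one more tool, called after "Request:" in YAML: its name, and indented under it one key for each argument. servo_tool: Moves the arm, as the interface text tells. Its arguments: {"type":"object","properties":{"steps":{"type":"array"},"newtons":{"type":"number"}},"required":["steps"]}

```bash
mkdir -p pics; python3 - <<'E'
from rig import bot, eyes
import cv2,pickle
s=bot.read_state()
for k,v in s.items(): print(k,v)
d={}
for n in ["scene","side","wrist"]:
    c=eyes.camera(n); d[n]=c
    cv2.imwrite(f"pics/{n}0.png",c["frame"][:,:,::-1])
    print(n,c["mtx"],c["dist_coeffs"],c["R"],c["t"])
pickle.dump(d,open("cams0.pkl","wb"))
E
```

```text
time 0.0
joint_positions [ 1.36620051  0.5018594  -0.4267639   1.55146201  0.22078765  1.13828154
 -0.21029929]
joint_vel [ 5.13964998e-04  8.94082119e-05 -1.00590227e-03 -1.39875958e-03
  1.18258469e-03  3.33031441e-04  2.42302113e-04]
joint_torque [ 4.91788633e-04 -5.69506788e+01 -5.81567019e+00 -2.80934197e+01
  1.07332296e-02  1.19329593e-02  1.23234210e-05]
eef_pos [ 0.2927344  -0.5795702   0.23024469]
orientation [-9.60291636e-04  9.72766558e-01  2.31784953e-01 -1.92888755e-04]
ft_force [-0.04570576 -0.49071794 -0.36595616]
torque [ 0.02873094  0.03437576 -0.04485005]
opening 1.0022990903152231
scene [[441.44477619   0.         258.00811409]
 [  0.         441.44477619 191.63404003]
 [  0.           0.           1.        ]] [-0.14632838  0.          0.          0.          0.        ] [[ 0.19642979  0.98029878 -0.02072801]
 [ 0.56996882 -0.13135924 -0.8110982 ]
 [-0.79784139  0.14750953 -0.58454261]] [-0.16172069 -0.2364503   1.41312377]
side [[351.39717762   0.         256.66531545]
 [  0.         351.39717762 187.10703202]
 [  0.           0.           1.        ]] [-0.06010221  0.          0.          0.          0.        ] [[-0.83980917 -0.54250202  0.02030073]
 [-0.39455517  0.58424387 -0.70921457]
 [ 0.37288976 -0.60361466 -0.70470034]] [0.54345542 0.26203148 0.74998611]
wrist [[276.31191416   0.         254.61803186]
 [  0.         276.31191416 197.56423045]
 [  0.           0.           1.        ]] [-0.01470189  0.          0.          0.          0.        ] [[ 0.45021901 -0.89291625 -0.00185009]
 [-0.85098299 -0.42970142  0.30196796]
 [-0.27042708 -0.13437732 -0.95331628]] [-0.65005091 -0.03731539  0.38067736]
```

View pics/scene0.png

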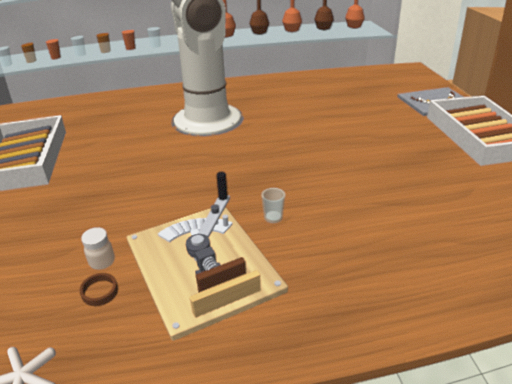

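View pics/side0.png

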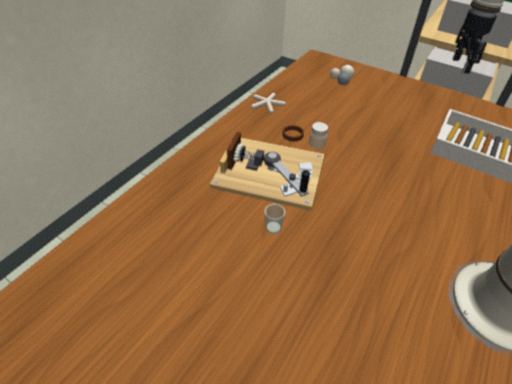

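View pics/wrist0.png

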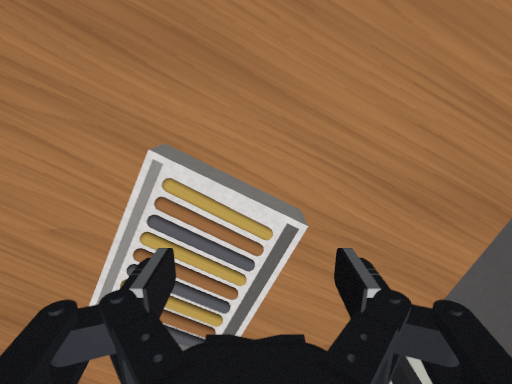

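The scene camera shows the clamp around pixel (205, 265), the grip near (222, 185), the tumbler at (273, 205), the jar at (97, 248) and the bangle at (99, 289). The side camera shows the clamp around (270, 170). I'll zoom in for measurement.

```bash
python3 - <<'E'
import cv2,pickle
d=pickle.load(open("cams0.pkl","rb"))
f=d["scene"]["frame"][160:340,70:300,::-1]
cv2.imwrite("pics/sz.png",cv2.resize(f,None,fx=3.4,fy=3.3,interpolation=cv2.INTER_CUBIC))
f=d["side"]["frame"][110:245,200:345,::-1]
cv2.imwrite("pics/dz.png",cv2.resize(f,None,fx=4.4,fy=4.4,interpolation=cv2.INTER_CUBIC))
E
```

```text
(no output)
```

View pics/sz.png

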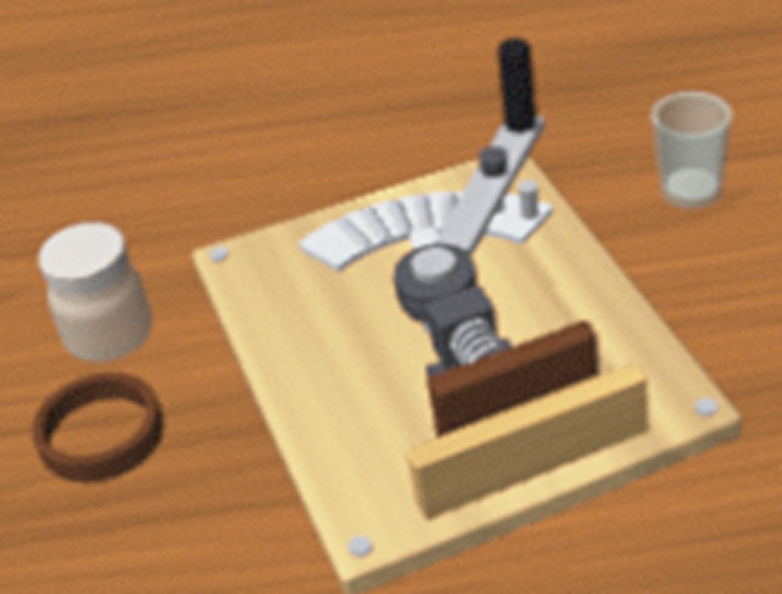

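View pics/dz.png

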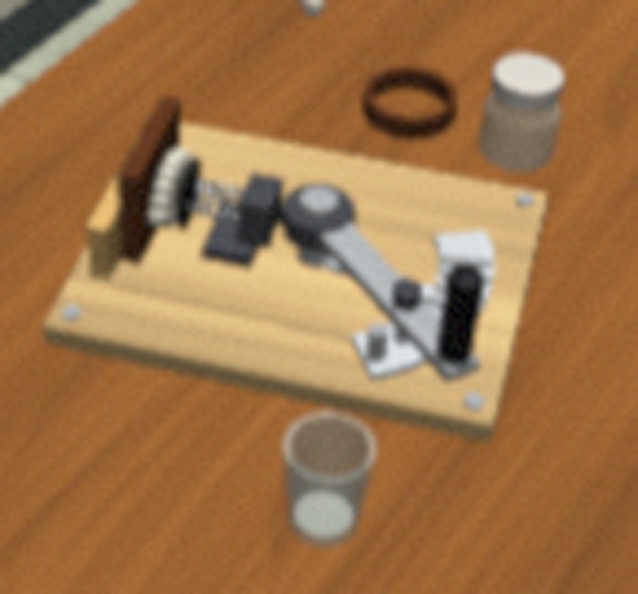

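```bash
cat > h.py <<'E'
import cv2,pickle,numpy as np
def proj(c,P):
    r,_=cv2.Rodrigues(np.array(c["R"]))
    return cv2.projectPoints(np.atleast_2d(np.array(P,float)),r,np.array(c["t"],float),np.array(c["mtx"]),np.array(c["dist_coeffs"]))[0].reshape(-1,2)
E
python3 - <<'E'
from h import *
from scipy.optimize import least_squares
d=pickle.load(open("cams0.pkl","rb"))
S=lambda x,y:((x+.5)/3.4-.5+70,(y+.5)/3.3-.5+160)
D=lambda x,y:((x+.5)/4.4-.5+200,(y+.5)/4.4-.5+110)
# triangulate
def tri(a,b):
    f=lambda X:np.r_[proj(d["scene"],X)[0]-a,proj(d["side"],X)[0]-b]
    r=least_squares(f,[.65,-.05,.05]);return r.x,r.fun
names=dict(gtop=((514,46),(466,270)),gbot=((519,124),(456,355)),hub=((435,262),(319,202)),
 knob=((493,157),(407,289)),tumtop=((692,108),(330,440)),lid=((83,245),(529,75)),bang=((98,425),(409,102)),
 cA=((193,254),(548,190)),cB=((345,580),(182,122)),cC=((740,418),(48,325)),cD=((528,158),(490,425)))
for n,(a,b) in names.items():
    x,e=tri(S(*a),D(*b));print(n,x.round(4),e.round(2))
def model(p):
    x,y,yaw,bx,by=p
    R=np.array([[np.cos(yaw),-np.sin(yaw)],[np.sin(yaw),np.cos(yaw)]])
    P=[]
    for sx,sy in((-1,-1),(1,-1),(1,1),(-1,1)):
        P.append(np.r_[np.array([x,y])+R@[bx+sx*.145,by+sy*.115],.018])
    g=np.array([x,y])+R@[-.15*np.cos(.76),.15*np.sin(.76)]
    return P+[np.r_[g,.122],np.r_[g,.064]]
obs=['cA','cB','cC','cD','gtop','gbot']
def f(p):
    P=model(p);
    return np.r_[(proj(d["scene"],P)-[S(*names[n][0]) for n in obs]).ravel(),(proj(d["side"],P)-[D(*names[n][1]) for n in obs]).ravel()]
r=least_squares(f,[.65,-.05,0,0.0,0]);print(r.x,r.fun.reshape(-1,2).round(1))
print(model(r.x)[4])
E
```

```text
gtop [ 0.5182 -0.0166  0.1226] [-0.32 -0.25 -0.36  0.31]
gbot [ 0.515  -0.0166  0.0578] [ 0.07  0.05  0.08 -0.07]
hub [ 0.6498 -0.0822  0.0663] [-0.03 -0.02 -0.04  0.03]
knob [ 0.5616 -0.0384  0.0694] [-0.06 -0.04 -0.08  0.06]
tumtop [0.5379 0.0921 0.0696] [-0.03 -0.02 -0.03  0.02]
lid [ 0.5967 -0.2839  0.0705] [ 0.07  0.07  0.11 -0.11]
bang [ 0.6872 -0.2824  0.0099] [-0.01 -0.   -0.01  0.01]
cA [ 0.5521 -0.2331  0.017 ] [-0.54 -0.47 -0.73  0.71]
cB [ 0.8174 -0.152   0.0083] [-1.56 -0.99 -2.89  2.03]
cC [0.7591 0.0676 0.0161] [-0.36 -0.16 -0.53  0.27]
cD [ 0.4885 -0.0132  0.0113] [-1.25 -0.87 -1.39  1.07]
[ 0.65075335 -0.0849216   0.28376569  0.0051837   0.00155243] [[-0.5 -2. ]
 [-2.  -0. ]
 [ 0.8  0.3]
 [-1.3 -4.4]
 [-0.1 -0.2]
 [ 0.2 -1.6]
 [ 0.4  0.9]
 [-5.3 -1.3]
 [-1.8 -0.4]
 [ 0.3  0.3]
 [-0.2  0.7]
 [-0.6 -2. ]]
[ 0.51744422 -0.01615624  0.122     ]
```

Request:
servo_tool:
  steps: [1, 12, 31, 0, 0, 0, -3, 1, 25, 63, 0, 0, 0, -6, 1, 37, 94, 0, 0, 0, -9, 1, 50, 125, 0, 0, 0, -12, 1, 62, 156, 0, 0, 0, -15, 1, 75, 188, 0, 0, 0, -18, 1, 87, 219, 0, 0, 0, -21, 1, 100, 250, 0, 0, 0, -24, 1, 112, 282, 0, 0, 0, -27, 1, 125, 313, 0, 0, 0, -30, 1, 137, 344, 0, 0, 0, -33, 1, 150, 375, 0, 0, 0, -36, 1, 162, 407, 0, 0, 0, -39, 1, 175, 438, 0, 0, 0, -42, 1, 187, 469, 0, 0, 0, -45, 1, 200, 501, 0, 0, 0, -48, 1, 212, 532, 0, 0, 0, -51, 1, 224, 563, 0, 0, 0, -53, 1, 224, 563, 0, 0, 0, -53, 1, 224, 563, 0, 0, 0, -53]

```text
time: 1.82
eef_pos: [0.5173, -0.0144, 0.2312]
orientation: [-0.0, 0.975, -0.224, -0.0]
ft_force: [-0.5, -1.2, -0.1]
opening: 0.998
```

```bash
python3 - <<'E'
from rig import bot, eyes
import cv2,pickle
s=bot.read_state()
for k in("time","eef_pos","orientation","ft_force","joint_positions"): print(k,s[k])
d={}
for n in ["wrist","scene"]:
    c=eyes.camera(n); d[n]=c
    cv2.imwrite(f"pics/{n}1.png",c["frame"][:,:,::-1])
pickle.dump(d,open("cams1.pkl","wb"))
E
```

```text
time 1.8167
eef_pos [ 0.51732833 -0.01444241  0.2311968 ]
orientation [-4.25177116e-04  9.74598655e-01 -2.23958158e-01 -1.57459121e-04]
ft_force [-0.50556142 -1.15412324 -0.09762634]
joint_positions [ 0.48699227  0.28424572 -0.60084572  1.87621536  0.18422187  1.03643993
 -2.21206419]
```

View pics/wrist1.png

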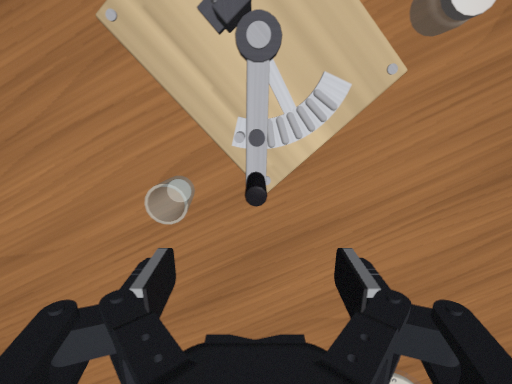

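```bash
python3 - <<'E'
import cv2,pickle
d=pickle.load(open("cams1.pkl","rb"))
f=d["wrist"]["frame"][0:220,220:370,::-1]
cv2.imwrite("pics/wz.png",cv2.resize(f[:110*2],None,fx=2.7*1.0,fy=2.7,interpolation=cv2.INTER_CUBIC))
f=d["wrist"]["frame"][60:170,225:365,::-1]
cv2.imwrite("pics/wz2.png",cv2.resize(f,None,fx=5,fy=5,interpolation=cv2.INTER_CUBIC))
E
```

```text
(no output)
```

View pics/wz2.png

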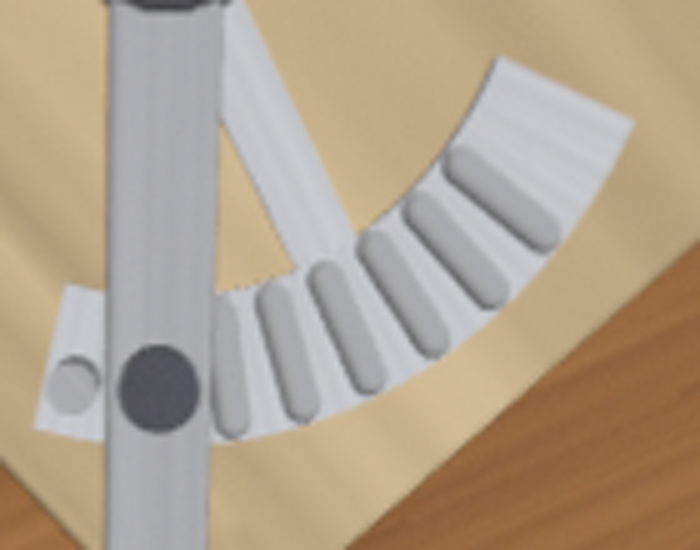

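View pics/wz.png

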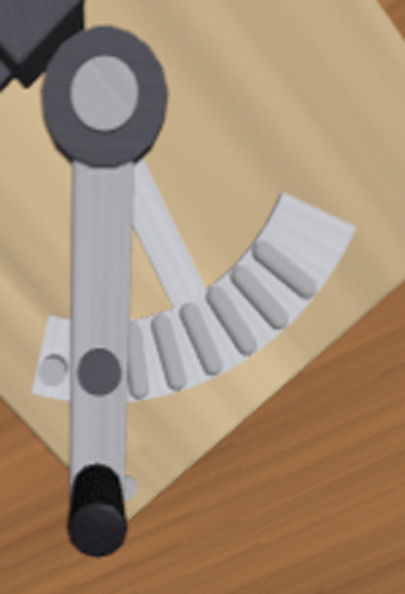

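```bash
cat >> h.py <<'E'
def bp(c,uv,z):
    u=cv2.undistortPoints(np.array(uv,float).reshape(-1,1,2),np.array(c["mtx"]),np.array(c["dist_coeffs"])).reshape(-1,2)
    R=np.array(c["R"]);t=np.array(c["t"]);C=-R.T@t
    D=np.c_[u,np.ones(len(u))]@R
    return C+D*((z-C[2])/D[:,2])[:,None]
E
python3 - <<'E'
from h import *
from scipy.optimize import least_squares
d=pickle.load(open("cams1.pkl","rb"));c=d["wrist"]
W=lambda p:(np.array(p)+.5)/5-.5+[225,60]
ins=[(227,293),(270,288),(325,268),(372,235),(418,198),(458,155)]
out=[(234,432),(305,415),(373,387),(436,350),(494,301),(549,243)]
for z in(.024,.027):
    I=bp(c,W(ins),z)[:,:2];O=bp(c,W(out),z)[:,:2]
    def f(p):
        a=p[2]+np.pi+ (np.arange(6)-3.5)*.157
        u=np.c_[np.cos(a),np.sin(a)]
        return np.r_[(p[:2]+(.1-p[3])*u-I).ravel(),(p[:2]+(.1+p[3])*u-O).ravel()]*1e3
    r=least_squares(f,[.65,-.083,.29,.013]);print(z,r.x,np.abs(r.fun).max(),np.sqrt((r.fun**2).mean()))
Z=lambda p:(np.array(p)+.5)/2.7-.5+[220,0]
g=bp(c,[Z((97,530))],.122)[0];print("grip",g)
h=bp(c,[Z((105,92))],.066)[0];print("hub",h)
c0=pickle.load(open("cams0.pkl","rb"))
for p in(r.x[:2],[.650,-.083]): print(np.arctan2(g[1]-p[1],g[0]-p[0]),np.hypot(*(g[:2]-p)))
E
```

```text
0.024 [ 0.65191719 -0.08511514  0.22870055  0.0158501 ] 2.364990554177264 0.7623390852919278
0.027 [ 0.65220101 -0.08473715  0.2287839   0.01571411] 2.6757755521100988 0.8123312296129319
grip [ 0.51809822 -0.01503562  0.122     ]
hub [ 0.65210518 -0.08337787  0.066     ]
2.66226075439177 0.1511352423725849
2.665807675391574 0.14838206063014675
```

Request:
servo_tool:
  steps: [0.75, 0, -1, -30, 0, 0, 0, 0.75, 0, -1, -60, 0, 0, 0, 0.75, 0, -1, -90, 0, 0, 0, 0.75, 0, -1, -115, 0, 0, 0, 0.75, 0, -1, -135, 0, 0, 0, 0.75, 0, -1, -153, 0, 0, 0, 0.75, 0, -1, -153, 0, 0, 0, 0.75, 0, -1, -153, 0, 0, 0]

```text
time: 2.58
eef_pos: [0.5159, -0.0198, 0.0776]
orientation: [0.0, 0.974, -0.228, -0.001]
ft_force: [0.1, 0.2, 0.7]
opening: 0.753
```

```bash
python3 - <<'E'
from rig import bot, eyes
import cv2
s=bot.read_state()
for k in("time","eef_pos","ft_force"): print(k,s[k])
for n in ["scene","wrist"]:
    c=eyes.camera(n)
    cv2.imwrite(f"pics/{n}2.png",c["frame"][:,:,::-1])
E
```

```text
time 2.5833
eef_pos [ 0.51593908 -0.01977053  0.07761795]
ft_force [0.07901579 0.17438472 0.7321796 ]
```

View pics/wrist2.png

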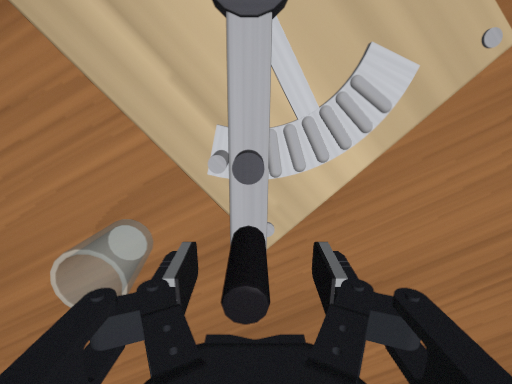

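Request:
servo_tool:
  steps: [0.75, 2, 3, 0, 0, 0, 0, 0.75, 2, 3, 0, 0, 0, 0, 0.4, 2, 3, 0, 0, 0, 0]
  newtons: 40

```text
time: 2.93
eef_pos: [0.5201, -0.015, 0.0794]
orientation: [-0.0, 0.974, -0.226, 0.001]
ft_force: [-0.0, 0.5, -0.1]
opening: 0.627
```

Request:
servo_tool:
  steps: [0, 0, 0, 0, 0, 0, 0, 0, 0, 0, 0, 0, 0, 0, 0, 0, 0, 0, 0, 0, 0, 0, 0, 0, 0, 0, 0, 0, 0, 0, 0, 0, 0, 0, 0, 0, 0, 0, 0, 0, 0, 0]
  newtons: 40

```text
time: 3.43
eef_pos: [0.5191, -0.0156, 0.0787]
orientation: [0.0, 0.974, -0.227, 0.0]
ft_force: [-1.4, -1.7, 5.2]
opening: 0.245
```

```bash
cat >> h.py <<'E'
P=np.array([.6515,-.084]);A0=2.67
def ang(p): return np.arctan2(p[1]-P[1],p[0]-P[0])%(2*np.pi)-A0
def ft(p,f):
    a=np.arctan2(p[1]-P[1],p[0]-P[0]); return -(-np.sin(a)*f[0]+np.cos(a)*f[1]), np.cos(a)*f[0]+np.sin(a)*f[1]
E
python3 - <<'E'
from h import *
g=lambda t:150*np.array([np.cos(A0+t),np.sin(A0+t)])
for t in np.arange(0,.95,.025): print("%.3f %s rz %.1f"%(t,(g(t)-g(0)).round(1),np.degrees(t)))
E
```

```text
0.000 [0. 0.] rz 0.0
0.025 [-1.7 -3.4] rz 1.4
0.050 [-3.2 -6.8] rz 2.9
0.075 [ -4.7 -10.2] rz 4.3
0.100 [ -6.1 -13.7] rz 5.7
0.125 [ -7.5 -17.2] rz 7.2
0.150 [ -8.7 -20.7] rz 8.6
0.175 [ -9.8 -24.3] rz 10.0
0.200 [-10.9 -27.9] rz 11.5
0.225 [-11.8 -31.5] rz 12.9
0.250 [-12.7 -35.2] rz 14.3
0.275 [-13.5 -38.8] rz 15.8
0.300 [-14.2 -42.5] rz 17.2
0.325 [-14.8 -46.2] rz 18.6
0.350 [-15.3 -50. ] rz 20.1
0.375 [-15.7 -53.7] rz 21.5
0.400 [-16.  -57.4] rz 22.9
0.425 [-16.2 -61.2] rz 24.4
0.450 [-16.3 -64.9] rz 25.8
0.475 [-16.4 -68.7] rz 27.2
0.500 [-16.3 -72.4] rz 28.6
0.525 [-16.2 -76.2] rz 30.1
0.550 [-15.9 -79.9] rz 31.5
0.575 [-15.6 -83.6] rz 32.9
0.600 [-15.1 -87.4] rz 34.4
0.625 [-14.6 -91.1] rz 35.8
0.650 [-14.  -94.8] rz 37.2
0.675 [-13.3 -98.4] rz 38.7
0.700 [ -12.5 -102.1] rz 40.1
0.725 [ -11.6 -105.8] rz 41.5
0.750 [ -10.6 -109.4] rz 43.0
0.775 [  -9.5 -113. ] rz 44.4
0.800 [  -8.4 -116.5] rz 45.8
0.825 [  -7.1 -120.1] rz 47.3
0.850 [  -5.8 -123.6] rz 48.7
0.875 [  -4.3 -127. ] rz 50.1
0.900 [  -2.8 -130.5] rz 51.6
0.925 [  -1.2 -133.9] rz 53.0
```

Request:
servo_tool:
  steps: [0, -1.7, -3.4, 0, 0, 0, 1.4, 0, -3.2, -6.8, 0, 0, 0, 2.9, 0, -3.2, -6.8, 0, 0, 0, 2.9, 0, -3.2, -6.8, 0, 0, 0, 2.9]

```text
time: 3.77
eef_pos: [0.5167, -0.0205, 0.0787]
orientation: [-0.001, 0.979, -0.202, 0.001]
ft_force: [0.6, 5.0, 3.0]
opening: 0.25
```

Request:
servo_tool:
  steps: [0, -1.5, -3.4, 0, 0, 0, 1.4, 0, -1.5, -3.4, 0, 0, 0, 1.4, 0, -1.5, -3.4, 0, 0, 0, 1.4]

```text
time: 4.02
eef_pos: [0.5151, -0.024, 0.0787]
orientation: [-0.001, 0.982, -0.19, 0.001]
ft_force: [0.5, 6.2, 4.1]
opening: 0.243
```

Request:
servo_tool:
  steps: [0, -1.4, -3.5, 0, 0, 0, 1.4, 0, -1.4, -3.5, 0, 0, 0, 1.4, 0, -1.4, -3.5, 0, 0, 0, 1.4]

```text
time: 4.27
eef_pos: [0.5137, -0.0274, 0.0787]
orientation: [-0.001, 0.984, -0.178, 0.001]
ft_force: [0.8, 5.6, 3.1]
opening: 0.249
```

Request:
servo_tool:
  steps: [0, -1.4, -3.5, 0, 0, 0, 1.5, 0, -1.4, -3.5, 0, 0, 0, 1.5, 0, -1.4, -3.5, 0, 0, 0, 1.5]

```text
time: 4.52
eef_pos: [0.5124, -0.0308, 0.0787]
orientation: [-0.001, 0.986, -0.165, 0.001]
ft_force: [0.4, 5.4, 4.1]
opening: 0.252
```

Request:
servo_tool:
  steps: [0, -1.2, -3.5, 0, 0, 0, 1.4, 0, -1.2, -3.5, 0, 0, 0, 1.4, 0, -1.2, -3.5, 0, 0, 0, 1.4]

```text
time: 4.77
eef_pos: [0.5111, -0.0344, 0.0787]
orientation: [-0.001, 0.988, -0.153, 0.001]
ft_force: [-0.0, 4.9, 4.2]
opening: 0.247
```

Request:
servo_tool:
  steps: [0, -1.1, -3.6, 0, 0, 0, 1.4, 0, -1.1, -3.6, 0, 0, 0, 1.4, 0, -1.1, -3.6, 0, 0, 0, 1.4]

```text
time: 5.02
eef_pos: [0.5098, -0.0383, 0.0787]
orientation: [-0.001, 0.99, -0.141, 0.0]
ft_force: [0.4, 4.5, 5.1]
opening: 0.248
```

Request:
servo_tool:
  steps: [0, -1.1, -3.6, 0, 0, 0, 1.5, 0, -1.1, -3.6, 0, 0, 0, 1.5, 0, -1.1, -3.6, 0, 0, 0, 1.5]

```text
time: 5.27
eef_pos: [0.5086, -0.0424, 0.0787]
orientation: [-0.0, 0.992, -0.128, 0.0]
ft_force: [-1.8, 3.6, 7.0]
opening: 0.247
```

Request:
servo_tool:
  steps: [0, -0.9, -3.6, 0, 0, 0, 1.4, 0, -0.9, -3.6, 0, 0, 0, 1.4, 0, -0.9, -3.6, 0, 0, 0, 1.4]

```text
time: 5.52
eef_pos: [0.5075, -0.0466, 0.0787]
orientation: [0.0, 0.993, -0.116, 0.0]
ft_force: [-1.3, 2.2, 6.8]
opening: 0.242
```

```bash
python3 - <<'E'
from rig import bot, eyes
from h import *
s=bot.read_state()
print(s["eef_pos"],s["ft_force"],s["torque"],ang(s["eef_pos"]),ft(s["eef_pos"],s["ft_force"]))
for n in ["wrist"]:
    c=eyes.camera(n)
    cv2.imwrite(f"pics/{n}3.png",c["frame"][:,:,::-1])
    pickle.dump(c,open("w3.pkl","wb"))
E
```

```text
[ 0.50746138 -0.0466403   0.07868484] [-1.31918661  2.21108444  6.81834212] [0.37040318 0.28641638 0.0443204 ] 0.2178121588356161 (np.float64(1.8090620440049745), np.float64(1.8320595603708252))
```

View pics/wrist3.png

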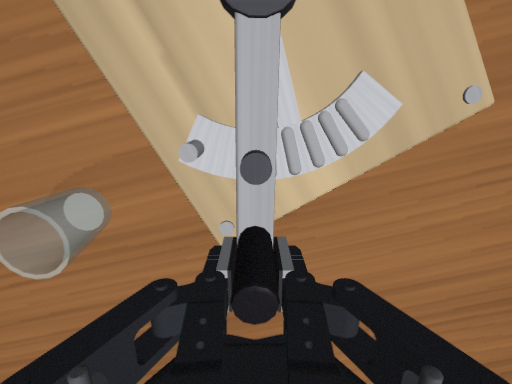

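Request:
servo_tool:
  steps: [0, -0.9, -3.7, 0, 0, 0, 1.4, 0, -0.9, -3.7, 0, 0, 0, 1.4]

```text
time: 5.73
eef_pos: [0.5069, -0.0493, 0.0787]
orientation: [-0.001, 0.995, -0.103, 0.0]
ft_force: [-0.5, 5.5, 4.0]
opening: 0.248
```

Request:
servo_tool:
  steps: [0, -0.8, -3.6, 0, 0, 0, 1.5, 0, -0.8, -3.6, 0, 0, 0, 1.5]

```text
time: 5.9
eef_pos: [0.5062, -0.0524, 0.0787]
orientation: [-0.001, 0.996, -0.09, 0.0]
ft_force: [0.3, 6.0, 4.3]
opening: 0.244
```

Request:
servo_tool:
  steps: [0, -0.7, -3.7, 0, 0, 0, 1.4, 0, -0.7, -3.7, 0, 0, 0, 1.4]

```text
time: 6.07
eef_pos: [0.5055, -0.0562, 0.0787]
orientation: [-0.001, 0.997, -0.078, 0.0]
ft_force: [-0.2, 5.8, 6.2]
opening: 0.246
```

Request:
servo_tool:
  steps: [0, -0.6, -3.7, 0, 0, 0, 1.4, 0, -0.6, -3.7, 0, 0, 0, 1.4]

```text
time: 6.23
eef_pos: [0.5048, -0.0602, 0.0787]
orientation: [-0.001, 0.998, -0.066, 0.0]
ft_force: [-0.6, 5.8, 6.0]
opening: 0.249
```

Request:
servo_tool:
  steps: [0, -0.5, -3.8, 0, 0, 0, 1.5, 0, -0.5, -3.8, 0, 0, 0, 1.5]

```text
time: 6.4
eef_pos: [0.5043, -0.0644, 0.0787]
orientation: [-0.0, 0.999, -0.053, 0.0]
ft_force: [-0.2, 5.2, 5.7]
opening: 0.247
```

Request:
servo_tool:
  steps: [0, -0.4, -3.7, 0, 0, 0, 1.4, 0, -0.4, -3.7, 0, 0, 0, 1.4]

```text
time: 6.57
eef_pos: [0.5038, -0.0685, 0.0787]
orientation: [-0.0, 0.999, -0.04, 0.0]
ft_force: [-0.1, 1.9, 6.4]
opening: 0.245
```

Request:
servo_tool:
  steps: [0, -0.3, -3.7, 0, 0, 0, 1.4, 0, -0.3, -3.7, 0, 0, 0, 1.4]

```text
time: 6.73
eef_pos: [0.5035, -0.0714, 0.0787]
orientation: [-0.001, 1.0, -0.028, 0.0]
ft_force: [-0.2, 7.1, 6.2]
opening: 0.245
```

Request:
servo_tool:
  steps: [0, -0.2, -3.8, 0, 0, 0, 1.5, 0, -0.2, -3.8, 0, 0, 0, 1.5]

```text
time: 6.9
eef_pos: [0.5034, -0.0746, 0.0787]
orientation: [-0.001, 1.0, -0.015, 0.0]
ft_force: [-0.5, 7.5, 6.1]
opening: 0.244
```

Request:
servo_tool:
  steps: [0, -0.1, -3.7, 0, 0, 0, 1.4, 0, -0.1, -3.7, 0, 0, 0, 1.4]

```text
time: 7.07
eef_pos: [0.5033, -0.0782, 0.0787]
orientation: [-0.001, 1.0, -0.003, 0.0]
ft_force: [-1.4, 6.1, 6.8]
opening: 0.248
```

Request:
servo_tool:
  steps: [0, -0.1, -3.8, 0, 0, 0, 1.4, 0, -0.1, -3.8, 0, 0, 0, 1.4]

```text
time: 7.23
eef_pos: [0.5032, -0.0825, 0.0787]
orientation: [-0.001, 1.0, 0.01, 0.0]
ft_force: [-1.0, 5.1, 6.1]
opening: 0.251
```

Request:
servo_tool:
  steps: [0, 0.1, -3.7, 0, 0, 0, 1.4, 0, 0.1, -3.7, 0, 0, 0, 1.4]

```text
time: 7.4
eef_pos: [0.5033, -0.0865, 0.0787]
orientation: [-0.0, 1.0, 0.022, 0.0]
ft_force: [-0.8, 4.5, 7.1]
opening: 0.246
```

Request:
servo_tool:
  steps: [0, 0.1, -3.8, 0, 0, 0, 1.5, 0, 0.1, -3.8, 0, 0, 0, 1.5]

```text
time: 7.57
eef_pos: [0.5035, -0.0907, 0.0787]
orientation: [-0.0, 0.999, 0.035, 0.0]
ft_force: [-1.2, 3.9, 6.0]
opening: 0.245
```

Request:
servo_tool:
  steps: [0, 0.3, -3.7, 0, 0, 0, 1.4, 0, 0.3, -3.7, 0, 0, 0, 1.4]

```text
time: 7.73
eef_pos: [0.5037, -0.0938, 0.0787]
orientation: [-0.001, 0.999, 0.047, 0.0]
ft_force: [-0.6, 6.0, 5.6]
opening: 0.246
```

Request:
servo_tool:
  steps: [0, 0.3, -3.7, 0, 0, 0, 1.4, 0, 0.3, -3.7, 0, 0, 0, 1.4]

```text
time: 7.9
eef_pos: [0.504, -0.097, 0.0787]
orientation: [-0.001, 0.998, 0.059, 0.0]
ft_force: [-0.8, 7.9, 6.4]
opening: 0.248
```

Request:
servo_tool:
  steps: [0, 0.5, -3.8, 0, 0, 0, 1.5, 0, 0.5, -3.8, 0, 0, 0, 1.5]

```text
time: 8.07
eef_pos: [0.5044, -0.1005, 0.0787]
orientation: [-0.001, 0.997, 0.073, 0.0]
ft_force: [0.1, 5.4, 6.8]
opening: 0.245
```

Request:
servo_tool:
  steps: [0, 0.5, -3.7, 0, 0, 0, 1.4, 0, 0.5, -3.7, 0, 0, 0, 1.4]

```text
time: 8.23
eef_pos: [0.5049, -0.1045, 0.0787]
orientation: [-0.001, 0.996, 0.085, 0.0]
ft_force: [-0.7, 7.3, 7.5]
opening: 0.245
```

Request:
servo_tool:
  steps: [0, 0.6, -3.7, 0, 0, 0, 1.4, 0, 0.6, -3.7, 0, 0, 0, 1.4, 0, 0.6, -3.7, 0, 0, 0, 1.4]

```text
time: 8.48
eef_pos: [0.5056, -0.1084, 0.0787]
orientation: [-0.001, 0.995, 0.096, 0.0]
ft_force: [-0.6, 6.0, 6.4]
opening: 0.248
```

Request:
servo_tool:
  steps: [0, 0.7, -3.6, 0, 0, 0, 1.5, 0, 0.7, -3.6, 0, 0, 0, 1.5, 0, 0.7, -3.6, 0, 0, 0, 1.5]

```text
time: 8.73
eef_pos: [0.5064, -0.1125, 0.0787]
orientation: [-0.0, 0.994, 0.109, 0.001]
ft_force: [-0.7, 4.9, 5.9]
opening: 0.243
```

Request:
servo_tool:
  steps: [0, 0.3, -1.5, 0, 0, 0, 0.6, 0, 0.3, -1.5, 0, 0, 0, 0.6, 0, 0.3, -1.5, 0, 0, 0, 0.6, 0, 0.3, -1.5, 0, 0, 0, 0.6]

```text
time: 9.07
eef_pos: [0.5067, -0.1135, 0.0787]
orientation: [-0.0, 0.993, 0.115, 0.0]
ft_force: [-0.9, 5.4, 6.4]
opening: 0.251
```

```bash
python3 - <<'E'
from rig import bot, eyes
from h import *
s=bot.read_state()
print(s["eef_pos"],s["ft_force"],ang(s["eef_pos"]),ft(s["eef_pos"],s["ft_force"]))
for n in ["wrist"]:
    c=eyes.camera(n)
    cv2.imwrite(f"pics/{n}4.png",c["frame"][:,:,::-1])
    pickle.dump(c,open("w4.pkl","wb"))
s=bot.read_state()
print(s["eef_pos"],s["ft_force"],ang(s["eef_pos"]),ft(s["eef_pos"],s["ft_force"]))
f=c["frame"][60:220,130:400,::-1]
cv2.imwrite("pics/wz4.png",cv2.resize(f,None,fx=2.9,fy=2.9,interpolation=cv2.INTER_CUBIC))
E
```

```text
[ 0.506661   -0.113519    0.07870295] [-0.91233152  5.44218394  6.44048787] 0.6726447477216562 (np.float64(5.514755032599438), np.float64(-0.19285155704664503))
[ 0.50664849 -0.11350663  0.07870627] [-0.42205439  4.91991723  6.79856263] 0.672545882002654 (np.float64(4.905156055542603), np.float64(-0.5684712580715614))
```

View pics/wz4.png

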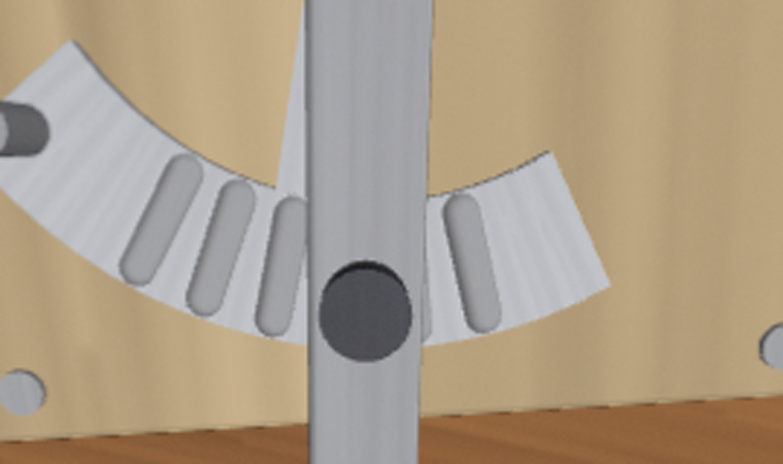

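Request:
servo_tool:
  steps: [0, 0, 0, 0, 0, 0, 0, 0, 0, 0, 0, 0, 0, 0, 0, 0, 0, 0, 0, 0, 0, 0, 0, 0, 0, 0, 0, 0, 0, 0, 0, 0, 0, 0, 0, 0, 0, 0, 0, 0, 0, 0, 0, 0, 0, 0, 0, 0, 0, 0, 0, 0, 0, 0, 0, 0, 0, 0, 0, 0, 0, 0, 0]

```text
time: 9.87
eef_pos: [0.5066, -0.1135, 0.0787]
orientation: [-0.0, 0.993, 0.115, 0.0]
ft_force: [0.0, 5.5, 5.7]
opening: 0.242
```

```bash
python3 - <<'E'
from rig import bot, eyes
from h import *
s=bot.read_state()
print(s["eef_pos"],s["ft_force"],ang(s["eef_pos"]),ft(s["eef_pos"],s["ft_force"]))
c=eyes.camera("wrist");W=lambda p:(np.array(p)+.5)/2.9-.5+[130,60]
# ribs mid-points from the zoom (ribs 1,2,3,6)
m=bp(c,W([(160,220),(220,248),(282,266),(471,263)]),.025)
k=bp(c,W([(366,311)]),.070)[0]
print([round(ang(x),3) for x in m],[np.hypot(*(x[:2]-P)).round(3) for x in m],"knob",ang(k),np.hypot(*(k[:2]-P)))
cv2.imwrite("pics/scene5.png",eyes.camera("scene")["frame"][:,:,::-1])
E
```

```text
[ 0.50664179 -0.11349862  0.07870126] [0.03824791 5.51427845 5.73699153] 0.672483746968354 (np.float64(5.395749563878897), np.float64(-1.1378120746867146))
[np.float64(0.153), np.float64(0.309), np.float64(0.465), np.float64(0.937)] [np.float64(0.1), np.float64(0.1), np.float64(0.099), np.float64(0.098)] knob 0.6729479417544191 0.09874207491923642
```

View pics/scene5.png

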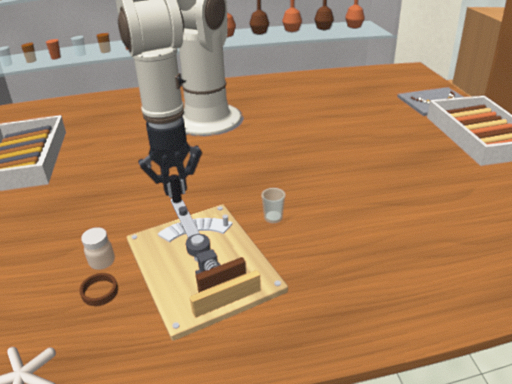

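Request:
servo_tool:
  steps: [0, 0.5, -2.2, 0, 0, 0, 0.9, 0, 0.5, -2.2, 0, 0, 0, 0.9, 0, 0.5, -2.2, 0, 0, 0, 0.9, 0, 0.5, -2.2, 0, 0, 0, 0.9, 0, 0.5, -2.2, 0, 0, 0, 0.9, 0, 0.5, -2.2, 0, 0, 0, 0.9]

```text
time: 10.47
eef_pos: [0.5072, -0.1159, 0.0787]
orientation: [-0.0, 0.992, 0.122, 0.001]
ft_force: [-0.1, 5.2, 6.0]
opening: 0.243
```

```bash
python3 - <<'E'
from rig import bot, eyes
from h import *
s=bot.read_state()
print(s["eef_pos"],s["ft_force"],ang(s["eef_pos"]),ft(s["eef_pos"],s["ft_force"]))
c=eyes.camera("wrist")
f=c["frame"][60:220,130:400,::-1]
cv2.imwrite("pics/wz6.png",cv2.resize(f,None,fx=2.9,fy=2.9,interpolation=cv2.INTER_CUBIC))
pickle.dump(c,open("w6.pkl","wb"))
E
```

```text
[ 0.50718498 -0.11586269  0.07869502] [-0.09633364  5.24999829  6.01368622] 0.6888922714819561 (np.float64(5.147304007788154), np.float64(-1.0377975051610808))
```

View pics/wz6.png

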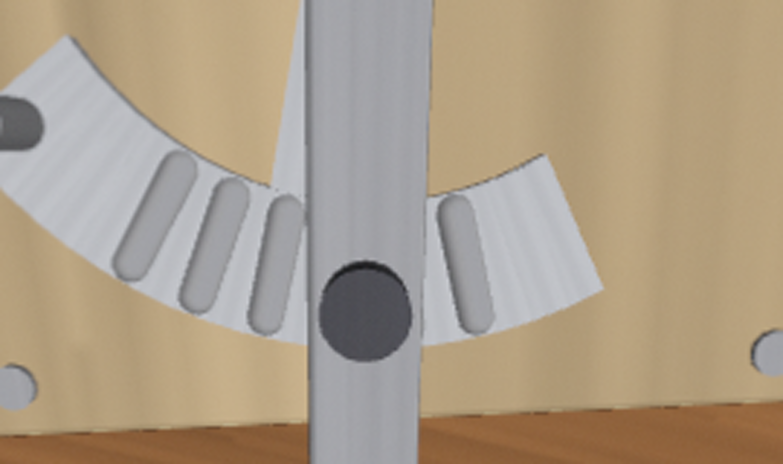

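The picture shows ribs 1–3 to the left of the lever and rib 6 to the right. The plunger sits between ribs 4 and 5, and the force is still at the low level with no new jump.

```bash
python3 - <<'E'
from rig import bot
print(bot.finish_job())
E
```

```text
the job is handed in; nothing more can be done
None
```

I gripped the lever by its black grip at 40 N, swung it four clicks into the fourth notch, and handed the job in at about 10.5 s while still holding it there.

- **Lever angle:** it ended at about 0.689 rad from rest. The middle of the fourth notch is about 0.70 rad from the camera and 0.67–0.69 rad from the clicks I felt.
- **Clicks:** I felt a clear dip and jump at the ends of notches 1 to 3, near 0.22, 0.37 and 0.52 rad. The fourth click showed as the push easing from about 7 N to 5 N. I felt no jump onto the fifth rib.
- **Last wrist picture:** ribs 1–3 are on one side of the lever and rib 6 on the other, so the plunger is between ribs 4 and 5.
- **Bystanders:** a scene picture taken just before the last 2 mm move shows the tumbler, bangle and jar where they started.

**Force readings:** they were 1–3 N lower than the stated spring force, and the dip in the fourth notch was shallower than in the first two. For the final position I therefore relied on the angle and the picture as well as the force.

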